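# Raise the hand-rest bridge off its ball hitch

### The arm

A 7-joint arm with a two-finger parallel gripper is mounted at the origin on the work surface. World frame = base frame: x ahead of the robot, y to its left, z up, the work surface at z = 0. Lengths are in m, angles in rad, forces in N, time in s.
With the tool pointing down it reaches from about 0.4 to 0.9 m from the base axis. Payload 5.6 kg.
Tool frame: the origin (TCP) lies between the finger pads; the fingertips stand 25 mm ahead of it and the grasp point (between the pads) lies 6 mm ahead of it; z points along the fingers, y is the line along which they close (so a half turn about z gives the same grasp; the last joint's range is limited). The gripper opens to 92 mm and grips with 3 to 60 N. Pads are 20 mm wide; open, the fingers measure 128 mm over their backs; the gripper's body (75 mm by 189 mm) begins 69 mm behind the grasp point.
Start: joints at [-1.34, 0.468, -0.012, 1.603, 0.006, 1.071, -0.056], TCP at [0.176, 0.626, 0.24] pointing down, gripper open.
Joint ranges: [-2.53, 2.53], [-0.31, 2.02], [-1.57, 1.55], [0.28, 2.44], [-1.29, 4.43], [0.15, 1.84], [-2.92, 2.92]. Speed limits (rad/s): [2.57, 2.57, 3.14, 3.14, 3.14, 3.14, 3.14].

### API

Orientations are given as a unit quaternion [x, y, z, w].
In Python, from rig import readout, optics, order gives the robot as it stands. The module is installed in compiled form; this text tells all that it offers.
- The arm moves only by the shell command python3 -m jog 'ROWS' [OPENING] [FORCE]. ROWS is text: rows parted by semicolons, each of 4 numbers parted by spaces: the shift along the tool's x, y, z in m, then the turn about the tool's z in rad. In form: dx dy dz twist; .... A call has 1 to 10 rows; each row is the pose to reach, as a shift and turn from the pose commanded when the call began, along the tool's axes at that moment; what a row does not reach only later rows make up. A row lasts 1/8 s, in which the tool goes at most 62.5 mm and 10.7 degrees, less where a joint would pass 70% of its speed; a pose out of reach is approached as far as the arm can. A call with a gripper value outside its range is refused whole. OPENING is the opening, from 0 (shut) to 1 (fully open), set as the call begins (- or left out, the last holds). The fingers move at their own pace and stop on an object; FORCE is the grip in N (left out, the last holds). Time passes only in rows, so rows that repeat a pose let the fingers close. It gives the time, the measured TCP pose, the force, the opening and the grip force at its end, in the units of the state.
- readout.state(): the state, without advancing time (a new reading comes with each control period).
- optics.grab_frame(name): name is "scene" or "top"; returns a dict with "image" (384x512x3 uint8, red, green, blue), "depth" (384x512 float32, m along the optical axis (not along the pixel's ray), 0 where there is no reading), "intrinsics" (3x3 intrinsics, pixels), "dist_coeffs" ([k1, k2, p1, p2, k3] as OpenCV has them; the pictures are not rectified), "T" (4x4, takes a point from camera to world coordinates). Camera axes: x right, y up, looking along -z (the intrinsics and any distortion apply to the point x, -y, -z); pixel columns grow to the right and rows downward; lengths in m; the calibration is good to about 2 mm. A picture is of the moment at which its call begins.
- order.sign_off(): hands the job in; it is judged then, once.
The state is a dict: "time_s": time; "qpos": joint angles; "qvel": joint speeds; "joint_efforts": joint torques, N m; "eef_pos": TCP position; "ee_rot": TCP orientation; "contact_force": force on the tool from outside, world axes, zero at the start; "wrist_torque": the same for the moment, N m; "grip_width": finger opening in m; "grip_force": force on a finger pad.
Only numpy, scipy, OpenCV 4.12 (cv2) and the standard library are available. Lean on these libraries where they do the work, as an engineer would, in place of code of your own. Each camera call takes 0.05 s, during which the arm holds its last target. There are 200 camera calls.

### The job

The hand-rest bridge over the painted ceramic hen has to come up so that the hen can be taken out. First turn the wing knob of the sliding palm rest clockwise until it is tight, so that the rest cannot run down the bar; then pull the finger tab of the hitch's sprung latch sideways as far as it goes, lift the bar off its ball, and finish while still holding it up in the gripper, steady, with the hitch about 10 cm above the ball. Leave the hen, the paint jar and the brush on the stand where they are.

Things in the scene. Friction and masses are not known exactly. Their poses are not given: they have to be found in the camera images.
- ball (a point): Centre of the steel hitch ball, 32 mm diameter, on a post at one end of the fixed stand; 122 mm above the table. Axes of the stand: z up, +y along the bar from ball to hinge, -x the side where the palm rest's cork pad sticks out (roughly towards the robot; the stand is turned by up to 0.25 rad). The hinge pin is 360 mm away along +y, 8 mm higher than the ball, and runs along x.
- bar: Hinged bridge: aluminium bar 30 mm wide, 14 mm thick, level at the start, carrying the palm rest, the latch and, at its free end, the grey coupler (51 mm diameter, top 21 mm above the bar's centre line). Origin on the hinge pin at the bar's mid-height; the bar runs along -y, the ball 360 mm away; x lies along the pin. About 7 N at the tab raise it; let go, it falls back.
- bridge (a joint): Angle of the bridge about its hinge pin, rad: 0 seated on the ball, growing as the free end rises; up to 1.0. The hitch rises 360 mm times its sine (0.28 rad is 100 mm). With the latch closed it lifts no more than about 1 mm.
- socket (a point): Centre of the coupler's socket, axes of the bar. It coincides with the ball's centre when seated, so its height over the ball is how far the hitch is raised.
- tab (a point): Grip point of the latch's black finger tab, upright on top of the coupler straight above the ball, 186 mm above the table at the start; axes of the bar. Tab 12 mm thick along x, 24 mm wide along y, from 28 mm below this point to 14 mm above, then a head 20 mm thick along x, 8 mm high. A steel strap lies at its foot over the coupler. Nothing else that high stands within 80 mm.
- latch (a joint): Travel of the latch, m: 0 closed, its jaws round the neck under the ball. The tab is pulled towards -x of the stand (across the bar, to the cork pad's side) against a spring of 5 N, rising to 11 N at the stop at 0.025. The ball is free from about 0.020. The spring shuts it when let go. The bar can be lifted by the tab while that is held pulled.
- knob_grip (a point): Grip point of the palm rest's black wing knob, on its upright axis over the middle of the bar, 120 to 220 mm from the hinge pin, 176 mm above the table at the start. The wing is 12 mm thick, 46 mm long, from 16 mm below this point to 14 mm above. The steel saddle's top is 30 mm below this point, the cork pad beside it lower still.
- knob (a joint): Angle of the wing knob, rad, growing clockwise seen from above. At 0 (loose) the wing lies along the bar. It starts at 0 to 0.3, grips the bar from about 1.0, is tight from 1.15, stops at 1.45 with the wing nearly across the bar, and stays where it is left (0.1 N m friction).
- palm_rest (a joint): Place of the sliding palm rest (steel saddle with a cork-topped wooden pad, 86 x 90 mm, on its -x side) along the bar, m, growing towards the ball; starts at 0 to 0.10. Loose, it slides down towards the hinge when the bar is raised.
- hen: Bystander: terracotta and white ceramic hen, 125 mm long, 85 mm high, on the stand board under or beside the bar. Origin under its foot.
- paint_jar: Bystander: blue jar with a brown lid, 54 mm diameter, 60 mm high, on the stand board. Origin under its centre.
- brush: Bystander: thin artist's brush, 190 mm long, lying on the stand board on the pad's side. Origin at its middle.

How it is judged:
On the way, in this order (a step that is already met when the one before it is completed fails the run):
1. the palm rest is clamped to the bar while the bridge is still seated and latched (value of joint knob above 1.15 rad and value of joint bridge below 0.02 rad and value of joint latch below 0.006 m), for 0.2 s.
2. the latch is pulled open (value of joint latch above 0.017 m), for 0.1 s.
3. the hitch is lifted clear of the ball (z of socket in the frame of ball above 0.04 m), for 0.2 s.
At the end, for the whole second after the job is handed in: The gripper's fingers still hold the bridge (touching it or a part on it with over 1 N) with the hitch 70 to 140 mm above the ball, moving less than 0.05 rad/s, and the palm rest's knob is still tight (1.15 rad or more) (z of socket in the frame of ball between 0.07 and 0.14 m and contact force between the fingers and bar above 1 N and velocity of joint bridge between -0.05 and 0.05 rad/s and value of joint knob above 1.15 rad); the arm keeps its last pose, push and grip.
It fails at once if the palm rest runs along the raised bar (value of joint bridge above 0.05 rad and (velocity of joint palm_rest below -0.06 m/s or velocity of joint palm_rest above 0.06 m/s)).
It fails at once if the hen, the paint jar or the brush on the stand is moved more than 30 mm (distance of any of hen, paint_jar, brush from where it was at the start of the episode above 0.03 m).
It also fails if it takes over 48 s, if anything falls off the work surface, if the arm or the gripper's body presses on something with over 40 N, if the wrist force passes 120 N, or if a joint passes its speed limit or range.

## Working session

There is one attempt and no reset: what is moved stays moved. The work goes in short steps, Python scripts to look and compute and a shell command to move; the robot and the scene stay as the last step left them, time stands still between calls to the robot, and variables do not carry over. Pictures are saved under pics/ and viewed, at most 10 in all, crops included, and the job is handed in when it is done.

```bash
mkdir -p pics; cat > h.py <<'E'
import numpy as np, cv2
from rig import readout, optics, order
def grab(name,fn=None):
    f=optics.grab_frame(name)
    if fn: cv2.imwrite('pics/'+fn,cv2.cvtColor(f['image'],cv2.COLOR_RGB2BGR))
    return f
def cloud(f):
    h,w=f['depth'].shape
    u,v=np.meshgrid(np.arange(w),np.arange(h))
    p=cv2.undistortPoints(np.stack([u,v],-1).reshape(-1,1,2).astype(np.float64),f['intrinsics'],f['dist_coeffs']).reshape(h,w,2)
    d=f['depth']
    c=np.stack([p[...,0]*d,-p[...,1]*d,-d],-1)
    T=f['T']
    return c@T[:3,:3].T+T[:3,3]
E
python3 - <<'E'
from h import *
s=readout.state();print({k:np.round(v,3).tolist() for k,v in s.items()})
for n in('scene','top'):
    f=grab(n,n+'0.png');np.savez(n+'0.npz',P=cloud(f),im=f['image'],d=f['depth'],T=f['T'],K=f['intrinsics']);print(n,np.round(f['T'],3).tolist())
a=np.hstack([cv2.imread('pics/%s0.png'%n) for n in('scene','top')])
E
```

```text
{'time_s': 0.0, 'qpos': [-1.34, 0.468, -0.012, 1.604, 0.006, 1.071, -0.056], 'qvel': [0.002, 0.001, -0.001, 0.001, -0.001, -0.001, 0.001], 'joint_efforts': [0.001, -52.058, -0.012, -24.376, -0.057, 0.017, 0.0], 'eef_pos': [0.176, 0.625, 0.239], 'ee_rot': [0.136, 0.991, -0.001, -0.0], 'contact_force': [0.66, -0.309, 0.617], 'wrist_torque': [0.024, -0.007, 0.027], 'grip_force': 0.0, 'grip_width': 0.092}
scene [[-0.253, -0.646, 0.72, 1.184], [0.967, -0.181, 0.177, 0.221], [0.015, 0.741, 0.671, 0.701], [0.0, 0.0, 0.0, 1.0]]
top [[-0.019, 0.98, -0.198, 0.45], [-1.0, -0.018, 0.008, 0.092], [0.004, 0.198, 0.98, 0.851], [0.0, 0.0, 0.0, 1.0]]
```

View pics/top0.png

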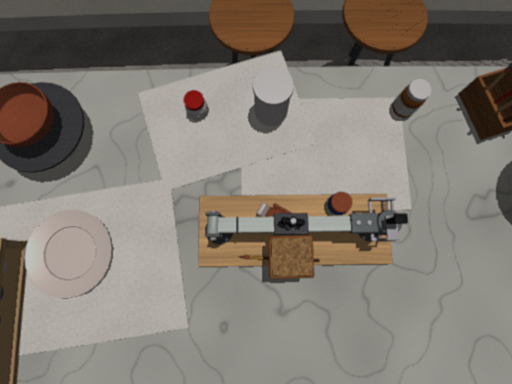

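View pics/scene0.png

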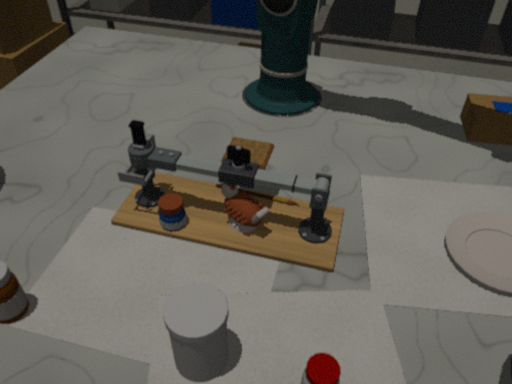

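The top view shows the bar running from the hinge (215,225) to the coupler (≈380,222). The tab is at about (398,218), the wing knob at (291,222) and the cork pad at (291,257). The scene view shows the tab at (138,132) and the knob at (238,155).

```bash
python3 - <<'E'
from h import *
Z=np.load('top0.npz');P=Z['P'];im=Z['im'].astype(int)
z=P[...,2];X=P[...,0];Y=P[...,1]
roi=np.zeros(z.shape,bool);roi[180:290,190:425]=1
# bar top level 0.129..0.140
m=roi&(z>.130)&(z<.144)
vv,uu=np.nonzero(m);
import collections
# knob and tab
dark=im.max(2)<70
print('zmax',z[roi].max())
def rep(nm,k):
    q=P[k];print(nm,len(q),q.mean(0).round(4),q.min(0).round(3),q.max(0).round(3)); return q
tab=rep('tab',roi&(z>.178)&(np.arange(512)[None]>370))
kn=rep('knob',roi&(z>.168)&(np.arange(512)[None]<330)&(np.arange(512)[None]>260))
r=cv2.minAreaRect((kn[:,:2]*1000).astype(np.float32));print('knob rect',r)
r=cv2.minAreaRect((tab[:,:2]*1000).astype(np.float32));print('tab rect',r)
b=P[m&(np.arange(512)[None]<350)&(np.arange(512)[None]>230)]
print('bar n',len(b)); 
# bar centre per y bin
ys=np.arange(b[:,1].min(),b[:,1].max(),.01);c=[]
for y in ys:
    s=b[(abs(b[:,1]-y)<.005)]
    if len(s)>5:
        w=np.ptp(s[:,0]);c.append((y,(s[:,0].min()+s[:,0].max())/2,w,s[:,2].mean()))
print(np.round(c,3).tolist())
Z=np.load('scene0.npz');P=Z['P'];z=P[...,2]
u=np.arange(512)[None];v=np.arange(384)[:,None]
t=rep('tabS',(u>120)&(u<160)&(v>110)&(v<160)&(z>.178)&(P[...,0]>.3))
k=rep('knS',(u>215)&(u<260)&(v>135)&(v<175)&(z>.165)&(P[...,0]>.3))
for q in(t,k):print(cv2.minAreaRect((q[:,:2]*1000).astype(np.float32)))
for n in('top','scene'):
    a=np.load(n+'0.npz')['im']; 
    c=a[175:290,190:425] if n=='top' else a[105:245,100:350]
    cv2.imwrite('pics/c%s.png'%n,cv2.resize(c[...,::-1],None,fx=3,fy=3,interpolation=cv2.INTER_CUBIC))
E
```

```text
zmax 0.8509019148174314
tab 205 [ 0.5176 -0.1449  0.2733] [ 0.45  -0.188  0.179] [0.535 0.092 0.851]
knob 213 [0.5156 0.0334 0.2719] [0.45  0.003 0.169] [0.535 0.092 0.851]
knob rect ((500.39642333984375, 56.76800537109375), (36.15019989013672, 118.20865631103516), 38.170753479003906)
tab rect ((495.1773376464844, -47.240936279296875), (23.570392608642578, 292.1559143066406), 13.4823637008667)
bar n 3134
[[-0.098, 0.527, 0.027, 0.137], [-0.088, 0.526, 0.029, 0.137], [-0.078, 0.525, 0.03, 0.137], [-0.068, 0.525, 0.028, 0.137], [-0.058, 0.525, 0.028, 0.137], [-0.048, 0.525, 0.029, 0.137], [-0.038, 0.525, 0.029, 0.137], [-0.028, 0.525, 0.029, 0.137], [-0.018, 0.48, 0.121, 0.135], [-0.008, 0.48, 0.121, 0.137], [0.002, 0.484, 0.128, 0.137], [0.012, 0.484, 0.128, 0.137], [0.022, 0.484, 0.128, 0.137], [0.032, 0.463, 0.085, 0.137], [0.042, 0.481, 0.121, 0.137], [0.052, 0.481, 0.122, 0.137], [0.062, 0.483, 0.125, 0.136], [0.072, 0.481, 0.121, 0.135], [0.082, 0.527, 0.03, 0.137], [0.092, 0.528, 0.029, 0.137], [0.102, 0.527, 0.027, 0.137], [0.112, 0.526, 0.028, 0.137], [0.122, 0.526, 0.029, 0.137], [0.132, 0.527, 0.031, 0.137], [0.142, 0.526, 0.029, 0.137]]
tabS 237 [ 0.5503 -0.1634  0.2117] [ 0.52  -0.19   0.178] [1.184 0.221 0.701]
knS 334 [0.535  0.0253 0.1821] [0.521 0.002 0.165] [1.184 0.221 0.701]
((853.89453125, 12.59686279296875), (780.1366577148438, 28.460447311401367), 30.266881942749023)
((847.2528076171875, 130.94601440429688), (695.39453125, 42.31718444824219), 18.54873275756836)
```

View pics/ctop.png

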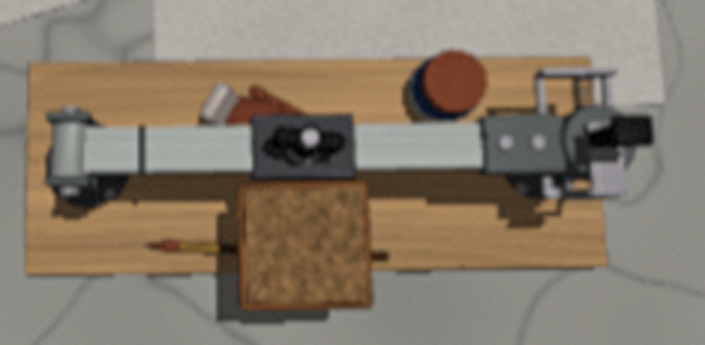

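The crop shows the wing lying nearly along the bar with a pale screw at its centre. The tab leans outward because of perspective, and the bar is almost parallel to world y.

```bash
python3 - <<'E'
from h import *
for n,bt,bk in(('top',(370,425,180,290),(260,330,180,290)),('scene',(120,160,110,160),(215,260,135,175))):
    Z=np.load(n+'0.npz');P=Z['P'];z=P[...,2];ok=(Z['d']>0)
    u=np.arange(512)[None];v=np.arange(384)[:,None]
    for nm,b,lo,hi in(('tabhead',bt,.194,.215),('tabbody',bt,.165,.194),('knob',bk,.164,.2)):
        k=ok&(u>=b[0])&(u<b[1])&(v>=b[2])&(v<b[3])&(z>lo)&(z<hi)
        q=P[k]
        r=cv2.minAreaRect((q[:,:2]*1000).astype(np.float32))
        print(n,nm,len(q),q.min(0).round(3),q.max(0).round(3),np.round(r[0],1),np.round(r[1],1),round(r[2],1))
        if nm=='knob':
            e=q[:,:2]-q[:,:2].mean(0);w,V=np.linalg.eigh(e.T@e);print(' dir',V[:,1])
    if n=='top':
        k=ok&(z>.130)&(z<.142)&(v>200)&(v<245)&(((u>240)&(u<270))|((u>312)&(u<346)))
        q=P[k];r=cv2.minAreaRect((q[:,:2]*1000).astype(np.float32));print('bar',r)
        l=cv2.fitLine(q[:,:2].astype(np.float32),cv2.DIST_L2,0,.01,.01).ravel();print(l)
        k=ok&(z>.143)&(z<.15)&(v>200)&(v<245)&(u>260)&(u<320);q=P[k];print('saddle',cv2.minAreaRect((q[:,:2]*1000).astype(np.float32)),q[:,2].mean())
E
```

```text
top tabhead 161 [ 0.516 -0.188  0.195] [ 0.535 -0.162  0.209] [ 525.7 -175.3] [26.  18.8] 88.4
top tabbody 43 [ 0.52  -0.177  0.165] [ 0.532 -0.163  0.194] [ 523.3 -168.1] [16.9  8.4] 46.0
top knob 191 [0.517 0.003 0.164] [0.535 0.047 0.195] [525.7  25.1] [44.7 16.5] 87.8
 dir [0.11520514 0.99334172]
bar ((514.9010620117188, 18.213783264160156), (214.45387268066406, 53.04764938354492), 89.526611328125)
[0.0064278  0.9999793  0.5255745  0.01631419]
saddle ((526.4269409179688, 23.827356338500977), (69.05372619628906, 42.92820358276367), 88.8909683227539) 0.1458108417858524
scene tabhead 137 [ 0.52  -0.19   0.194] [ 0.538 -0.164  0.209] [ 528.6 -177.1] [25.3 18.7] 85.3
scene tabbody 167 [ 0.521 -0.19   0.165] [ 0.536 -0.164  0.194] [ 531.7 -175.7] [12.4 25.6] 23.3
scene knob 338 [0.521 0.002 0.164] [0.539 0.046 0.193] [530.5  23.9] [18.1 43.8] 3.0
 dir [0.10418034 0.99455842]
```

```bash
python3 -m jog '-.02 -.02 -.02 .05; -.06 -.058 -.02 .16; -.105 -.102 -.02 .3; -.15 -.145 -.02 .44; -.195 -.19 -.02 .58; -.24 -.232 -.02 .72; -.285 -.276 -.02 .86; -.33 -.32 -.02 1.0; -.365 -.353 -.02 1.1; -.38 -.368 -.02 1.15' 1 40
cat >> h.py <<'E'
from scipy.spatial.transform import Rotation as R
def go(x,y,z,yawy):
    s=readout.state();M=R.from_quat(s['ee_rot']).as_matrix()
    d=M.T@(np.array([x,y,z])-s['eef_pos'])
    a=np.arctan2(M[1,1],M[0,1])
    tw=(a-yawy+np.pi/2)%np.pi-np.pi/2
    print('pos',np.round(s['eef_pos'],4),'d',d.round(4),'twist',round(tw,3),'F',np.round(s['contact_force'],1),'j7',round(s['qpos'][6],2),'t',round(s['time_s'],2),'w',round(s['grip_width'],4),'tilt',np.round(M[:,2],3))
E
python3 -c "from h import *; go(.527,.0245,.24,-.1)"
```

```text
time_s: 1.35
eef_pos: [0.443, 0.1661, 0.2596]
ee_rot: [0.656, 0.755, -0.0, 0.0]
contact_force: [0.4, 0.1, -0.5]
grip_width: 0.0919
grip_force: 0.0
pos [0.443  0.1661 0.2596] d [-0.152   0.0632  0.0197] twist 0.241 F [ 0.4  0.1 -0.5] j7 -0.21 t 1.35 w 0.0919 tilt [ 0. -0. -1.]
```

```bash
python3 -m jog '-.03 .012 .005 .05; -.075 .031 .01 .12; -.115 .048 .015 .19; -.14 .058 .02 .23; -.152 .063 .02 .24; -.152 .063 .02 .24; -.152 .063 .02 .24'
python3 - <<'E'
from h import *
go(.527,.0245,.18,-.1)
f=grab('scene','s1.png')
c=f['image'][60:240,80:330];cv2.imwrite('pics/s1c.png',cv2.resize(c[...,::-1],None,fx=3,fy=3))
E
```

```text
time_s: 2.22
eef_pos: [0.5263, 0.0292, 0.2396]
ee_rot: [0.738, 0.674, 0.0, -0.0]
contact_force: [-0.2, 0.7, -0.1]
grip_width: 0.092
grip_force: 0.0
pos [0.5263 0.0292 0.2396] d [-0.0046  0.0012  0.0596] twist 0.009 F [-0.2  0.7 -0.1] j7 -0.04 t 2.23 w 0.092 tilt [-0.     0.001 -1.   ]
```

View pics/s1c.png

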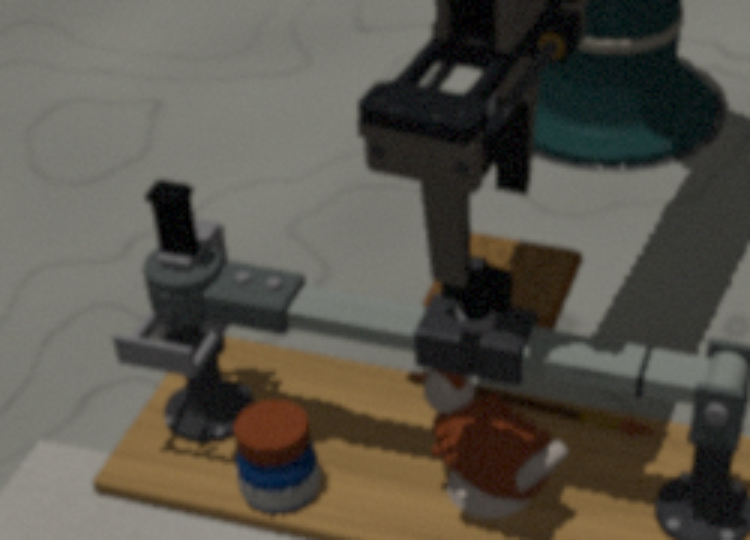

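The open gripper is straight above the knob, with its fingers on either side of the wing (knob at crop 485,290). I'll descend and close.

```bash
python3 -m jog '-.004 .001 .02 0; -.004 .001 .045 0; -.004 .001 .058 0; -.004 .001 .059 0; -.004 .001 .059 0'
python3 -m jog '0 0 0 0; 0 0 0 0; 0 0 0 0; 0 0 0 0; 0 0 0 0; 0 0 0 0' 0 40
python3 -c "from h import *; go(.527,.0245,.18,-.1)"
```

```text
time_s: 2.9
eef_pos: [0.5278, 0.0238, 0.1812]
ee_rot: [0.739, 0.674, 0.0, 0.0]
contact_force: [-0.5, -0.3, 0.2]
grip_width: 0.0918
grip_force: 0.0
time_s: 3.65
eef_pos: [0.5273, 0.0235, 0.1806]
ee_rot: [0.739, 0.673, -0.0, -0.0]
contact_force: [0.3, -0.9, 0.1]
grip_width: 0.0335
grip_force: 0.0
pos [0.5273 0.0235 0.1806] d [ 0.001  -0.0004  0.0006] twist 0.007 F [ 0.3 -0.9  0.1] j7 0.03 t 3.65 w 0.0335 tilt [-0.  0. -1.]
```

```bash
python3 -m jog '0 0 0 0; 0 0 0 0; 0 0 0 0; 0 0 0 0; 0 0 0 0; 0 0 0 0'
```

```text
time_s: 4.4
eef_pos: [0.5264, 0.0235, 0.1805]
ee_rot: [0.739, 0.673, -0.001, -0.001]
contact_force: [-5.2, -0.7, 4.3]
grip_width: 0.0177
grip_force: 40.0
```

```bash
python3 -m jog '0 0 0 .1; 0 0 0 .25; 0 0 0 .41; 0 0 0 .57; 0 0 0 .73; 0 0 0 .89; 0 0 0 1.05; 0 0 0 1.2; 0 0 0 1.3; 0 0 0 1.3'
python3 - <<'E'
from h import *
s=readout.state();print(s['wrist_torque'],s['contact_force'])
go(.527,.0245,.18,-1.4)
E
```

```text
time_s: 5.65
eef_pos: [0.5262, 0.0237, 0.1804]
ee_rot: [0.996, 0.089, -0.001, -0.0]
contact_force: [-7.4, -0.6, 6.1]
grip_width: 0.0178
grip_force: 40.0
[0.08078933 1.74109751 0.05915111] [-7.41827563 -0.58349831  6.10434226]
pos [0.5262 0.0237 0.1804] d [ 0.0009 -0.0006  0.0004] twist 0.007 F [-7.4 -0.6  6.1] j7 -1.11 t 5.65 w 0.0178 tilt [-0.003  0.    -1.   ]
```

```bash
python3 -m jog '0 0 0 0; 0 0 0 0; 0 0 0 0; 0 0 0 0; 0 0 -.03 0; 0 0 -.07 0; 0 0 -.09 0; 0 0 -.09 0' 1
python3 - <<'E'
from h import *
f=grab('scene');c=f['image'][100:220,100:340]
g=grab('top');e=g['image'][180:290,190:430]
cv2.imwrite('pics/k2.png',np.vstack([cv2.resize(a[...,::-1],(720,h),interpolation=cv2.INTER_CUBIC) for a,h in((c,300),(e,290))]))
P=cloud(f);z=P[...,2];u=np.arange(512)[None];v=np.arange(384)[:,None]
k=(f['depth']>0)&(u>=215)&(u<262)&(v>=130)&(v<178)&(z>.164)&(z<.194)&(P[...,0]<.56)&(P[...,0]>.49)
q=P[k];print(len(q),q.min(0),q.max(0));e=q[:,:2]-q[:,:2].mean(0);w,V=np.linalg.eigh(e.T@e);print(V[:,1],w)
go(.527,-.176,.29,-.01)
E
```

```text
time_s: 6.65
eef_pos: [0.5282, 0.0236, 0.2718]
ee_rot: [0.996, 0.089, 0.002, -0.001]
contact_force: [0.9, 0.3, -0.1]
grip_width: 0.0917
grip_force: 0.0
200 [0.50560401 0.01550904 0.16539893] [0.55397177 0.03281125 0.19292015]
[-0.98964704 -0.1435226 ] [0.00340275 0.03280924]
pos [0.5269 0.0237 0.2699] d [-0.0353  0.1966 -0.0201] twist -1.383 F [ 0.1 -0.5  0.1] j7 -1.22 t 6.75 w 0.0923 tilt [-0.001  0.    -1.   ]
```

View pics/k2.png

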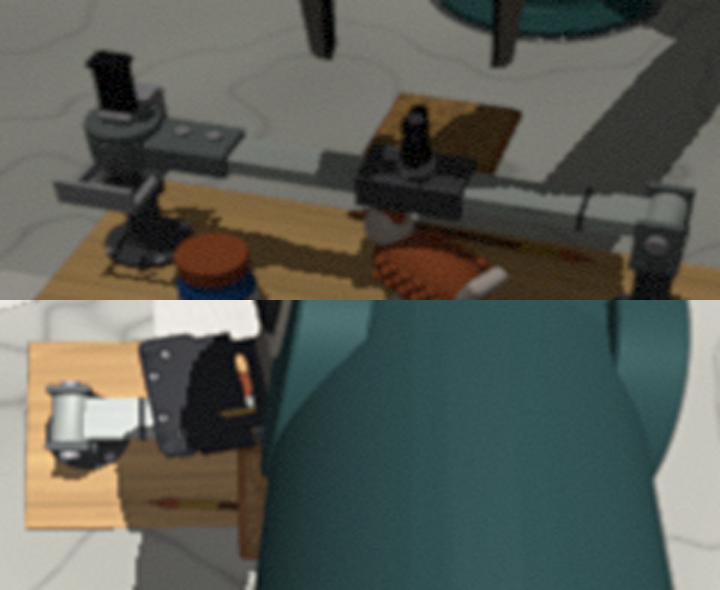

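The bottom panel's view is blocked by the arm. The top panel shows the wing now across the bar at (415,140), with the bar still seated and the tab at (113,80). The measured wing direction gives a knob angle of about 1.41 rad, so it is tight. Next is the tab.

```bash
python3 -m jog '-.002 .01 -.02 -.1; -.007 .04 -.02 -.26; -.012 .07 -.02 -.42; -.018 .10 -.02 -.58; -.024 .13 -.02 -.74; -.029 .16 -.02 -.9; -.033 .185 -.02 -1.06; -.035 .196 -.02 -1.22; -.035 .196 -.02 -1.36; -.035 .196 -.02 -1.38' 1
python3 -m jog '0 0 0 0; 0 0 0 0'
python3 - <<'E'
from h import *
go(.527,-.176,.188,-.008)
f=grab('scene');c=f['image'][60:200,80:230]
cv2.imwrite('pics/t3.png',cv2.resize(c[...,::-1],None,fx=4,fy=4,interpolation=cv2.INTER_CUBIC))
E
```

```text
time_s: 8.0
eef_pos: [0.5269, -0.1756, 0.2892]
ee_rot: [0.712, 0.702, -0.001, -0.001]
contact_force: [-0.3, -0.4, -0.7]
grip_width: 0.092
grip_force: 0.0
time_s: 8.25
eef_pos: [0.5274, -0.1753, 0.2902]
ee_rot: [0.712, 0.702, -0.0, -0.0]
contact_force: [-0.1, -0.7, 0.4]
grip_width: 0.0919
grip_force: 0.0
pos [ 0.5274 -0.1753  0.2902] d [-0.0007 -0.0004  0.1022] twist -0.006 F [-0.1 -0.7  0.4] j7 0.46 t 8.25 w 0.0919 tilt [-0.001  0.    -1.   ]
```

View pics/t3.png

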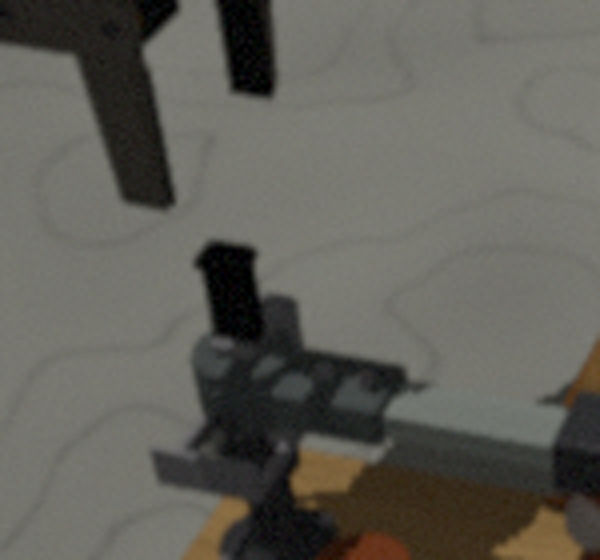

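The open fingers are above the tab (tab head at 228,255). A steel upright stands beside it on the -x side at (283,320), so I'll check its height before descending.

```bash
python3 - <<'E'
from h import *
for n in('scene','top'):
    Z=np.load(n+'0.npz');P=Z['P'];q=P[(Z['d']>0)]
    q=q[(q[:,1]>-.23)&(q[:,1]<-.12)&(q[:,2]>.14)&(q[:,0]>.44)&(q[:,0]<.6)]
    for x in np.arange(.45,.6,.01):
        for y in np.arange(-.22,-.12,.02):
            s=q[(abs(q[:,0]-x)<.005)&(abs(q[:,1]-y)<.01)]
            if len(s)>1: print(n,round(x,2),round(y,2),len(s),s[:,2].max().round(3),end=' | ')
    print()
E
```

```text
scene 0.49 -0.18 9 0.16 | scene 0.49 -0.16 17 0.158 | scene 0.5 -0.18 16 0.161 | scene 0.5 -0.16 21 0.159 | scene 0.51 -0.18 4 0.159 | scene 0.51 -0.16 28 0.16 | scene 0.51 -0.14 20 0.144 | scene 0.52 -0.2 5 0.152 | scene 0.52 -0.18 16 0.208 | scene 0.52 -0.16 60 0.208 | scene 0.52 -0.14 22 0.147 | scene 0.53 -0.2 15 0.204 | scene 0.53 -0.18 186 0.209 | scene 0.53 -0.16 135 0.209 | scene 0.53 -0.14 40 0.148 | scene 0.54 -0.2 13 0.152 | scene 0.54 -0.18 85 0.208 | scene 0.54 -0.16 66 0.207 | scene 0.54 -0.14 30 0.145 | scene 0.55 -0.2 6 0.151 | scene 0.55 -0.18 60 0.153 | scene 0.55 -0.16 36 0.152 | scene 0.55 -0.14 19 0.144 | 
top 0.49 -0.18 29 0.161 | top 0.49 -0.16 20 0.161 | top 0.5 -0.18 42 0.161 | top 0.5 -0.16 22 0.161 | top 0.51 -0.2 9 0.153 | top 0.51 -0.18 41 0.161 | top 0.51 -0.16 55 0.16 | top 0.51 -0.14 40 0.146 | top 0.52 -0.2 12 0.152 | top 0.52 -0.18 78 0.209 | top 0.52 -0.16 99 0.208 | top 0.52 -0.14 49 0.148 | top 0.53 -0.18 57 0.209 | top 0.53 -0.16 103 0.209 | top 0.53 -0.14 50 0.149 | top 0.54 -0.18 33 0.206 | top 0.54 -0.16 48 0.206 | top 0.54 -0.14 37 0.145 | top 0.55 -0.18 16 0.152 | top 0.55 -0.16 7 0.151 |
```

The strap's top is at 0.161, so a TCP height of 0.193 puts the fingertips at 0.168, which clears it.

```bash
python3 -m jog '0 0 .03 0; 0 0 .07 0; 0 0 .092 0; 0 0 .097 0; 0 0 .097 0; 0 0 .097 0'
python3 -m jog '0 0 0 0; 0 0 0 0; 0 0 0 0; 0 0 0 0; 0 0 0 0; 0 0 0 0; 0 0 0 0; 0 0 0 0; 0 0 0 0; 0 0 0 0' 0 45
python3 -m jog '0 0 0 0; 0 0 0 0; 0 0 0 0'
python3 -c "from h import *; go(.500,-.176,.193,-.008)"
```

```text
time_s: 9.05
eef_pos: [0.5282, -0.1758, 0.1947]
ee_rot: [0.712, 0.702, 0.001, 0.001]
contact_force: [-0.1, -0.4, -0.4]
grip_width: 0.092
grip_force: 0.0
time_s: 10.3
eef_pos: [0.525, -0.1756, 0.1933]
ee_rot: [0.712, 0.702, -0.001, -0.002]
contact_force: [-6.6, 1.8, 5.2]
grip_width: 0.0193
grip_force: 45.0
time_s: 10.68
eef_pos: [0.525, -0.1756, 0.1933]
ee_rot: [0.712, 0.702, -0.001, -0.002]
contact_force: [-7.3, 1.3, 4.8]
grip_width: 0.0198
grip_force: 45.0
pos [ 0.525  -0.1756  0.1933] d [-0.0007 -0.025   0.0004] twist -0.005 F [-7.3  1.3  4.8] j7 0.54 t 10.68 w 0.0198 tilt [-0.005  0.002 -1.   ]
```

```bash
python3 -m jog '0 -.004 0 0; 0 -.009 0 0; 0 -.014 0 0; 0 -.019 0 0; 0 -.023 0 0; 0 -.026 0 0; 0 -.028 0 0; 0 -.028 0 0; 0 -.028 0 0'
python3 - <<'E'
from h import *
go(.500,-.176,.193,-.008)
f=grab('scene');c=f['image'][80:190,100:230]
cv2.imwrite('pics/t4.png',cv2.resize(c[...,::-1],None,fx=4,fy=4,interpolation=cv2.INTER_CUBIC))
E
```

```text
time_s: 11.8
eef_pos: [0.5027, -0.1753, 0.1941]
ee_rot: [0.711, 0.703, 0.002, 0.003]
contact_force: [9.5, -1.8, -6.2]
grip_width: 0.0195
grip_force: 45.0
pos [ 0.5027 -0.1753  0.1941] d [-0.0007 -0.0027  0.0011] twist -0.004 F [ 9.5 -1.8 -6.2] j7 0.54 t 11.8 w 0.0195 tilt [ 0.007 -0.002 -1.   ]
```

View pics/t4.png

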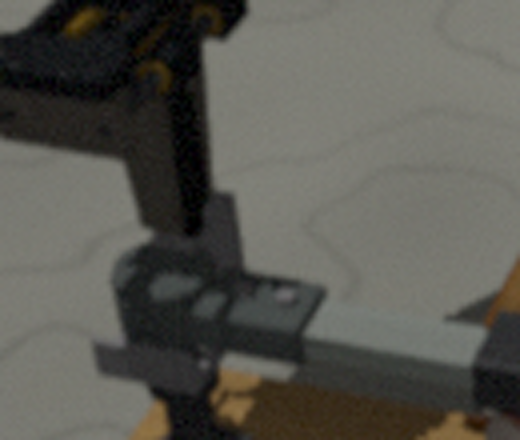

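The tab has moved with the gripper by about 22 mm. I'll pull a little further to the stop.

```bash
python3 -m jog '0 -.002 0 0; 0 -.004 0 0; 0 -.005 0 0; 0 -.005 0 0; 0 -.005 0 0'
python3 -c "from h import *; go(.500,-.176,.193,-.008)"
```

```text
time_s: 12.48
eef_pos: [0.4997, -0.1752, 0.1948]
ee_rot: [0.711, 0.703, 0.003, 0.005]
contact_force: [14.1, -1.0, -6.8]
grip_width: 0.0197
grip_force: 45.0
pos [ 0.4997 -0.1752  0.1948] d [-0.0008  0.0003  0.0018] twist -0.003 F [14.1 -1.  -6.8] j7 0.54 t 12.47 w 0.0197 tilt [ 0.011 -0.003 -1.   ]
```

```bash
python3 -m jog '.0005 0 -.003 0; .0012 0 -.007 0; .002 0 -.012 0; .003 0 -.017 0; .004 0 -.022 0; .0055 0 -.028 0; .0065 0 -.033 0; .0074 0 -.036 0; .0074 0 -.036 0'
python3 - <<'E'
from h import *
go(.500,-.168,.230,-.008)
f=grab('scene');c=f['image'][60:220,80:350]
cv2.imwrite('pics/t5.png',cv2.resize(c[...,::-1],None,fx=2.8,fy=2.8,interpolation=cv2.INTER_CUBIC))
E
```

```text
time_s: 13.6
eef_pos: [0.4997, -0.1661, 0.2305]
ee_rot: [0.711, 0.704, 0.003, 0.004]
contact_force: [14.4, 3.4, -8.5]
grip_width: 0.0193
grip_force: 45.0
pos [ 0.4997 -0.1661  0.2305] d [-0.0019  0.0003  0.0005] twist -0.002 F [14.4  3.4 -8.5] j7 0.49 t 13.6 w 0.0193 tilt [ 0.011 -0.001 -1.   ]
```

View pics/t5.png

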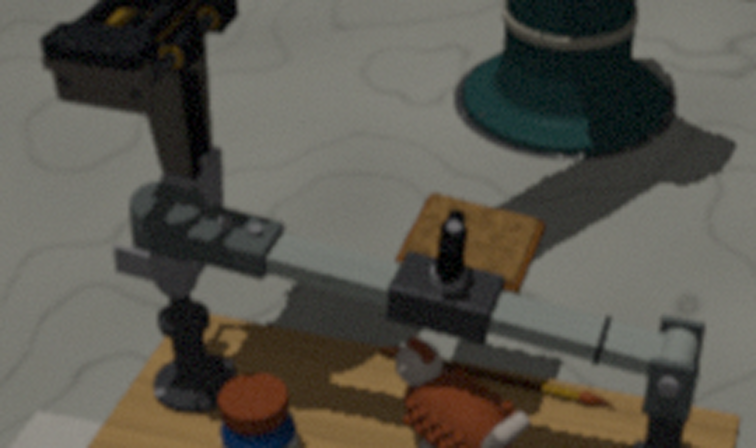

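The bar is off its ball: the coupler is at (165,215), well above the ball at (185,315). The saddle and pad have stayed in place at (450,270), so I'll keep lifting along the arc.

```bash
python3 -m jog '.001 0 -.005 0; .0025 0 -.012 0; .005 0 -.019 0; .007 0 -.027 0; .010 0 -.035 0; .013 0 -.042 0; .016 0 -.049 0; .019 0 -.055 0; .022 0 -.061 0; .0225 0 -.062 0'
python3 -m jog '0 0 0 0; 0 0 0 0; 0 0 0 0; 0 0 0 0'
python3 - <<'E'
from h import *
go(.500,-.145,.292,-.008)
f=grab('scene');c=f['image'][60:220,80:350]
cv2.imwrite('pics/t6.png',cv2.resize(c[...,::-1],None,fx=2.8,fy=2.8,interpolation=cv2.INTER_CUBIC))
P=cloud(f);z=P[...,2]
# bar slope: points on bar top between coupler and saddle/hinge
k=(f['depth']>0)&(P[...,0]>.515)&(P[...,0]<.537)&(P[...,1]>-.09)&(P[...,1]<-.04)&(z>.15)
k2=(f['depth']>0)&(P[...,0]>.515)&(P[...,0]<.537)&(P[...,1]>.08)&(P[...,1]<.11)&(z>.13)
a,b=(np.median(P[m],0) for m in(k,k2));print(a,b,k.sum(),k2.sum(),'theta',np.arctan2(a[2]-b[2],b[1]-a[1]))
E
```

```text
time_s: 14.9
eef_pos: [0.4999, -0.1418, 0.292]
ee_rot: [0.71, 0.704, 0.004, 0.003]
contact_force: [16.2, 6.0, -10.8]
grip_width: 0.0195
grip_force: 45.0
time_s: 15.4
eef_pos: [0.4998, -0.142, 0.2917]
ee_rot: [0.71, 0.704, 0.004, 0.003]
contact_force: [17.3, 5.6, -11.6]
grip_width: 0.0192
grip_force: 45.0
pos [ 0.4998 -0.142   0.2917] d [-0.003   0.0002 -0.0003] twist -0.001 F [ 17.3   5.6 -11.6] j7 0.37 t 15.4 w 0.0192 tilt [ 0.01   0.001 -1.   ]
[ 0.52597928 -0.06652632  0.20920205] [0.52638733 0.09499035 0.16207941] 235 127 theta 0.2838717460972847
```

View pics/t6.png

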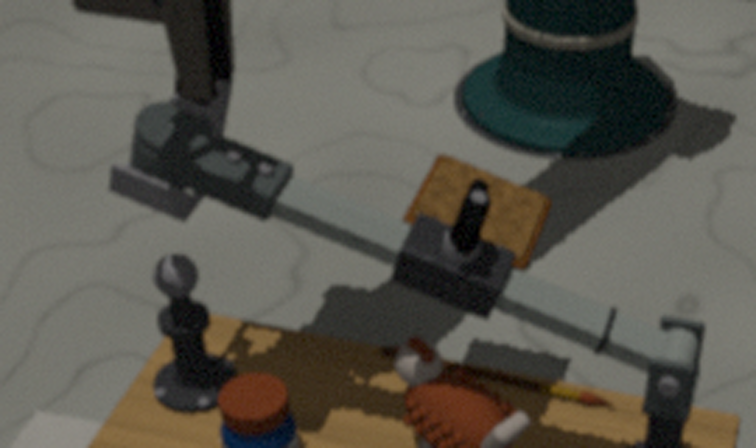

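The bar is held at about 0.284 rad, so the hitch is about 101 mm up. It is clear of the ball at (177,272), and the hen, jar and brush haven't moved. It is steady, so I'm handing in.

```bash
python3 -c "from rig import order; print(order.sign_off())"
```

```text
the job is handed in; nothing more can be done
None
```

I tightened the palm rest's knob to about 1.4 rad, pulled the latch to its stop and lifted the bridge, then handed in at about 15 s with it held steady, the hitch about 10 cm above the ball and the hen, jar and brush unmoved; sign-off returned no verdict.

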